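# Set both cursors of the reach gauge to their targets

### The arm

A 7-joint arm with a two-finger parallel gripper is mounted at the origin on a cart in front of the work surface, level with it; the furniture and walls round the work are solid. World frame = base frame: x ahead of the robot, y to its left, z up, the work surface at z = 0. Lengths are in mm, angles in rad, forces in N, time in s.
With the tool pointing down it reaches from about 425 to 975 mm from the base axis. Payload 16.7 kg.
Tool frame: the origin (TCP) lies at the very end of the fingers, on their centre line; the grasp point (between the pads) lies 19 mm behind it; x points along the fingers, y is the direction in which the jaws open and shut, and the axes are right-handed (so a half turn about x gives the same grasp; the last joint's range is limited). The gripper opens to 85 mm and grips with 20 to 120 N. Pads are 22 mm wide; open, the fingers measure 114 mm over their backs; the gripper's body (76 mm by 85 mm) begins 54 mm behind the grasp point. The pads swing forward as they close: fully open they stand 13 mm farther back than shut.
Start: joints at [-1.425, 0.426, 0.074, 1.606, -0.034, 1.111, -0.067], TCP at [196.771, 645.645, 231.302] pointing down, gripper open.
Joint ranges: [-2.85, 2.85], [-0.5, 2.14], [-1.23, 1.37], [0.21, 2.46], [-1.02, 4.16], [0.16, 2.05], [-2.73, 2.73]. Speed limits (rad/s): [1.89, 1.89, 2.39, 2.39, 3.01, 3.01, 3.01].

### API

Orientations are given as a unit quaternion [x, y, z, w].
In Python, from rig import observe, snapshot, camera_info, close_job gives the robot as it stands.
- The arm moves only by the tool step_arm, never from a script. Its argument "commands" is text: rows parted by semicolons, each of 4 numbers parted by spaces: the shift along the tool's x, y, z normalised to -1 to 1, where 1 is 0.6 m, then the turn about the tool's x normalised to -1 to 1, where 1 is pi rad. A call has 1 to 8 rows; each row shifts and turns the commanded pose from where the row before left it, along the tool's axes as they then stand; what a row does not reach is not made up. A row lasts 1/12 s, in which the tool goes at most 41.7 mm and 7.16 degrees, less where a joint would pass 70% of its speed; a pose out of reach is approached as far as the arm can. A call with a number of a shift or a turn outside -1 to 1 is refused whole. A call with a gripper value outside its range is refused whole. "grip" is the closure, from -1 (fully open) to 1 (shut), set as the call begins (left out, the last holds). The fingers move at their own pace and stop on an object; the grip force is fixed at half the most. Time passes only in rows, so rows that do not move let the fingers close. It gives the time, the measured TCP pose, the force and the opening at its end, in the units of the state.
- observe(): the state, without advancing time (a new reading comes with each control period).
- snapshot(name): name is "scene" or "top" or "wrist"; returns (picture, depth): 384x512x3 uint8, red, green, blue; 384x512 float32, mm along the optical axis (not along the pixel's ray), 0 where there is no reading.
- camera_info(name): a dict with "fx", "fy", "cx", "cy" (pixels), "D" ([k1, k2, p1, p2, k3] as OpenCV has them; the pictures are not rectified), "rvec" (rotation vector, rad) and "tvec" (3), from world to camera coordinates, as OpenCV has them. Camera axes: x right, y down, z forward; pixel columns grow to the right and rows downward; lengths in mm; the calibration is good to about 2 mm. A picture is of the moment at which its call begins: read the wrist's pose just before it. camera_info takes no time and is no camera call; for the wrist camera it gives the pose at the moment of the call.
- close_job(): hands the job in, once; it reports no verdict.
The state is a dict: "time": time; "q": joint angles; "joint_vel": joint speeds; "joint_efforts": joint torques, N m; "eef_pos": TCP position; "eef_rot": TCP orientation; "force": force on the tool from outside, world axes, zero at the start; "ft_torque": the same for the moment, N m; "width": finger opening in mm.
Only numpy, scipy, OpenCV 4.12 (cv2) and the standard library are available. Lean on these libraries where they do the work, as an engineer would, in place of code of your own. Each camera call takes 0.05 s, during which the arm holds its last target. There are 200 camera calls.

### The job

Set up the white two-lane reach gauge for the next patient: with the fingertips, gently push the blue cursor along its lane until it drops into the notch of the blue clip, and the yellow cursor likewise into the notch of the yellow clip, and leave both seated there, not short of the clip or past it. Push the cursors only, never pinching a tab between the fingers or pressing on its top, and leave the tape measure, the phone and the suction cup where they are.

Things in the scene. Friction and masses are not known exactly. Their poses are not given: they have to be found in the camera images.
- gauge: white reach gauge, board 150 (x) x 300 (y) x 12 mm, fixed; origin on the worktop under its centre. Two lanes along its y: blue at x = -36 mm, yellow at x = +36 mm. Each has two steel rods 33 mm apart (tops 30 mm above the worktop), a dark strip between them (top at 16 mm) and grey end blocks 10 mm thick centred at y = -143 and +143 mm (tops 34 mm above the worktop).
- blue_cursor (a joint): blue cursor along its lane, m: 0 at the gauge's middle, grows to the gauge's +y, travel -0.115 to 0.115. Starts on the -y side of its clip: push to +y. Slides with 1 to 4 N, takes 5 to 9 N up the clip's ramp, then the resistance vanishes as it drops forward by itself over the last 5 mm into the notch, which centres it; 12 to 18 N pushes it on out of the notch.
- blue_mark (a point): top centre of the blue cursor, 74 mm above the worktop: a grey carriage 46 mm across the lane x 36 mm along it (21 to 34 mm above the worktop; brass collars reach 19.5 mm from its centre along the lane) with an upright blue tab 38 mm wide across the lane, 14 mm thick along it, 33 to 74 mm above the worktop; its flat faces look along the lane, 7 mm from this point
- blue_clip: blue detent clip under the cursor's path; origin at the notch centre, 16 mm above the worktop, axes as the gauge's; seen as two blue pointers 34 mm either side of the lane's middle. Ramps 12 mm long, 4 mm high (17 to 5 mm off centre) lead from both sides to a V notch 10 mm wide; a sprung ball under the cursor's centre drops into it. The cursor rides over the clip.
- yellow_cursor (a joint): yellow cursor along its lane, m: 0 at the gauge's middle, grows to the gauge's +y, travel -0.115 to 0.115. Starts on the +y side of its clip: push to -y. Slides with 1 to 4 N, takes 5 to 9 N up the clip's ramp, then the resistance vanishes as it drops forward by itself over the last 5 mm into the notch, which centres it; 12 to 18 N pushes it on out of the notch.
- yellow_mark (a point): top centre of the yellow cursor, 74 mm above the worktop: a grey carriage 46 mm across the lane x 36 mm along it (21 to 34 mm above the worktop; brass collars reach 19.5 mm from its centre along the lane) with an upright yellow tab 38 mm wide across the lane, 14 mm thick along it, 33 to 74 mm above the worktop; its flat faces look along the lane, 7 mm from this point
- yellow_clip: yellow detent clip under the cursor's path; origin at the notch centre, 16 mm above the worktop, axes as the gauge's; seen as two yellow pointers 34 mm either side of the lane's middle. Ramps 12 mm long, 4 mm high (17 to 5 mm off centre) lead from both sides to a V notch 10 mm wide; a sprung ball under the cursor's centre drops into it. The cursor rides over the clip.
- tape: bystander: yellow round tape measure, 49 x 52 x 15 mm, loose; origin at the centre of its underside
- phone: bystander: white keypad phone lying flat, 117 x 51 x 15 mm, long along its own x, loose; origin at the centre of its underside
- cup: bystander: clear suction cup with a green nipple standing on its rim, 42 mm across and 59 mm high, loose; origin at the centre of its underside

How it is judged (in metres and radians):
At the end, for the whole second after the job is handed in: Each cursor's centre is within 2.5 mm of its own clip's notch centre along the lane and stays there; the tape measure, phone and suction cup are within 15 mm of where they started (y of blue_mark in the frame of blue_clip between -0.0025 and 0.0025 m and y of yellow_mark in the frame of yellow_clip between -0.0025 and 0.0025 m and distance of each of tape, phone, cup from where it was at the start of the episode below 0.015 m); the robot touches nothing.
It fails at once if the blue tab is pinched or pressed from above: the fingers press on both its -y half and its +y half (each 7 mm thick) at once (contact force between the fingers and blue_cursor_c0 above 1 N and contact force between the fingers and blue_cursor_c1 above 1 N).
It fails at once if the yellow tab is pinched or pressed from above: the fingers press on both its -y half and its +y half (each 7 mm thick) at once (contact force between the fingers and yellow_cursor_c0 above 1 N and contact force between the fingers and yellow_cursor_c1 above 1 N).
It fails at once if a cursor's tab is pushed with more than 30 N (contact force between the fingers and blue_cursor_c0 above 30 N or contact force between the fingers and blue_cursor_c1 above 30 N or contact force between the fingers and yellow_cursor_c0 above 30 N or contact force between the fingers and yellow_cursor_c1 above 30 N).
It fails at once if the tape measure, phone or suction cup is moved more than 15 mm or lifted (distance of any of tape, phone, cup from where it was at the start of the episode above 0.015 m).
It also fails if it takes over 67 s, if anything falls off the work surface, if the arm or the gripper's body presses on something with over 40 N, if the wrist force passes 120 N, or if a joint passes its speed limit or range.

## Working session

There is one attempt and no reset: what is moved stays moved. The work goes in short steps, Python scripts to look and compute and a tool call to move; the robot and the scene stay as the last step left them, time stands still between calls to the robot, and variables do not carry over. Pictures are saved under pics/ and viewed, on a budget of 10 in all, crops included, one or two more only if the job needs it, and the job is handed in when it is done.

Besides the shell and the picture viewer there is one more tool, called as name(argument=value, ...) on one line, values as JSON. step_arm: Moves the arm, as the interface text tells. Its arguments: {"type":"object","properties":{"commands":{"type":"string"},"grip":{"type":"number"}},"required":["commands"]}

```bash
mkdir -p pics; ls
cat > h.py <<'E'
import numpy as np,cv2
from rig import observe,snapshot,camera_info
def cam(n):
    c=camera_info(n);K=np.array([[c['fx'],0,c['cx']],[0,c['fy'],c['cy']],[0,0,1.]])
    R=cv2.Rodrigues(np.array(c['rvec'],float))[0];return K,np.array(c['D'],float),R,np.array(c['tvec'],float).ravel()
def ray(C,uv):
    K,D,R,t=C;p=cv2.undistortPoints(np.array(uv,float).reshape(-1,1,2),K,D).reshape(-1,2)
    d=np.c_[p,np.ones(len(p))]@R;return -R.T@t,d
def plane(C,uv,z):
    o,d=ray(C,uv);return o+d*((z-o[2])/d[:,2])[:,None]
E
python3 - <<'E'
from h import *
s=observe();print({k:np.round(s[k],3) for k in('time','eef_pos','eef_rot','force','width')})
for n in('top','scene'):
    p,d=snapshot(n);cv2.imwrite(f'pics/{n}0.png',p[...,::-1]);np.savez(f'{n}0.npz',p=p,d=d)
    C=cam(n);print(n,-C[2].T@C[3],C[0][0,0])
E
```

```text
pics
{'time': np.float64(0.0), 'eef_pos': array([196.693, 645.286, 230.606]), 'eef_rot': array([ 0.104,  0.699, -0.105,  0.699]), 'force': array([-0.97, -0.43, -0.01]), 'width': np.float64(85.547)}
top [ 455.11287266  -26.96524844 1004.70577052] 488.0050202193365
scene [1245.95228512  180.16297663  543.36727439] 383.6889300262227
```

View pics/top0.png

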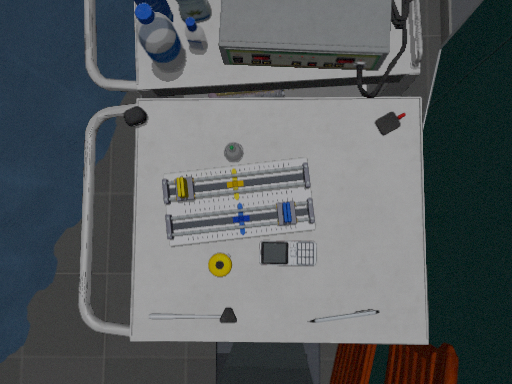

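View pics/scene0.png

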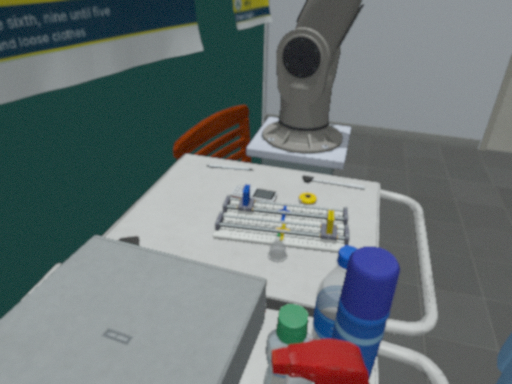

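The top view shows the blue cursor at about (288,212) with its clip at (241,219), and the yellow cursor at (183,188) with its clip at (235,184). The tape is at (220,265), the phone at (288,253) and the cup at (233,151). Image left is world +y. In the scene view, the blue tab is at (247,195) and the yellow tab at (331,222).

Run:
```python
from h import *
C={n:cam(n) for n in('top','scene')}
I={n:np.load(f'{n}0.npz') for n in C}
def blobs(n,col,roi):
    p=I[n]['p'];h=cv2.cvtColor(p,cv2.COLOR_RGB2HSV)
    lo,hi=((105,110,50),(130,255,255)) if col=='b' else ((18,110,60),(34,255,255))
    m=cv2.inRange(h,lo,hi);x0,y0,x1,y1=roi;z=np.zeros_like(m);z[y0:y1,x0:x1]=m[y0:y1,x0:x1]
    k,l,st,c=cv2.connectedComponentsWithStats(z)
    return [(st[i],c[i],cv2.minAreaRect(np.argwhere(l==i)[:,::-1].astype(np.float32))) for i in range(1,k) if st[i,4]>4]
for n,roi in(('top',(155,140,325,285)),('scene',(205,170,360,250))):
  for col in'by':
    for st,c,r in blobs(n,col,roi):
        d=I[n]['d'][int(c[1]),int(c[0])]
        print(n,col,st,np.round(c,1),'rect',np.round(r[0],1),np.round(r[1],1),round(r[2]),
          'z74',plane(C[n],c,74)[0].round(0)[:2],'z14',plane(C[n],c,14)[0].round(0)[:2])
        K,D,R,t=C[n];o,dd=ray(C[n],c);print('   depthpt',(o+dd[0]*d).round(0))
# board direction: end blocks, tops 34 (dark grey blobs by depth)
uv=[(167,191),(307,176),(170,226),(310,210)]
P=plane(C['top'],uv,34);print(P.round(0));print(np.arctan2(*(P[0]-P[1])[:2]),np.arctan2(*(P[2]-P[3])[:2]))
```

```text
top b [238 203   4   6  21] [239.5 205.9] rect [239.5 205.5] [5. 3.] 90 z74 [519.  42.] z14 [523.  46.]
   depthpt [523.  46.  15.]
top b [283 202   9  21 147] [286.6 212.1] rect [286.5 211.8] [20.1  7.5] 84 z74 [507. -48.] z14 [511. -50.]
   depthpt [507. -48.  76.]
top b [232 212  18  13 132] [240.7 218.2] rect [240.5 218.3] [12.2 16.6] 56 z74 [495.  39.] z14 [498.  44.]
   depthpt [498.  44.  17.]
top b [240 228   5   7  27] [242.3 230.9] rect [242. 231.] [6. 4.] 90 z74 [471.  36.] z14 [472.  40.]
   depthpt [472.  40.  14.]
top y [232 169   4   5  19] [233.4 171.1] rect [233.5 171. ] [4. 3.] 90 z74 [586.  54.] z14 [595.  59.]
   depthpt [594.  59.  15.]
top y [176 177  12  21 192] [181.8 187.1] rect [181.8 187.2] [20.6 10.1] 85 z74 [555. 153.] z14 [561. 165.]
   depthpt [555. 153.  75.]
top y [227 177  17  13 131] [234.7 183.5] rect [235. 183.] [12. 16.] 90 z74 [562.  52.] z14 [569.  57.]
   depthpt [569.  56.  17.]
top y [234 193   5   7  31] [236.1 195.6] rect [236. 196.] [6. 4.] 90 z74 [539.  49.] z14 [544.  53.]
   depthpt [544.  53.  14.]
top y [208 253  24  24 398] [219.6 2
[... 588 characters left out ...]
.] z14 [585. 205.]
   depthpt [833. 196. 212.]
scene y [299 193  17  11 152] [307.5 198. ] rect [307. 198.] [10. 16.] 90 z74 [511. 100.] z14 [417.  89.]
   depthpt [412.  89.  11.]
scene y [327 210   8  24 135] [329.9 221.4] rect [330.5 221.5] [ 7. 23.] 0 z74 [586. 159.] z14 [501. 156.]
   depthpt [576. 159.  67.]
scene y [280 224   6   5  19] [282.9 226.5] rect [282.5 226. ] [4. 5.] 90 z74 [632.  69.] z14 [553.  55.]
   depthpt [552.  55.  13.]
scene y [280 233   4   7  17] [281.6 235.6] rect [281.5 236. ] [2.8 6. ] 18 z74 [661.  73.] z14 [587.  60.]
   depthpt [587.  60.  14.]
[[552. 191.  34.]
 [582. -90.  34.]
 [481. 183.  34.]
 [514. -95.  34.]]
-0.10724555230076048 -0.11563020522859221
```

```bash
cat >> h.py <<'E'
from scipy.spatial.transform import Rotation as Ro
def to(target,a=None):
    s=observe();R=Ro.from_quat(s['eef_rot']);M=R.as_matrix()
    v=np.array(target,float)-s['eef_pos'];print('t',s['time'],'pos',np.round(s['eef_pos'],1),'F',np.round(s['force'],1))
    print('tool y',M[:,1].round(3),'z',M[:,2].round(3));print('tool shift mm',(M.T@v).round(1),'norm',(M.T@v/600).round(4))
    if a is not None: # align tool y with gauge x (mod pi), turn about tool x
        g=np.array([np.cos(a),np.sin(a),0]);l=M.T@g;t=np.arctan2(l[2],l[1]);t=(t+np.pi/2)%np.pi-np.pi/2;print('turn',t,'norm',t/np.pi)
E
python3 -c "
from h import *
to([551,191,230],.113)"
```

```text
t 0.1 pos [196.7 645.3 230.7] F [-0.4  1.  -0.2]
tool y [ 0.292  0.957 -0.001] z [ 0.957 -0.292  0.   ]
tool shift mm [   1.1 -331.3  471.4] norm [ 0.0018 -0.5521  0.7857]
turn 1.1619422128385049 norm 0.36985769352076636
```

step_arm(commands="0 0 0 0.037; 0 0 0 0.037; 0 0 0 0.037; 0 0 0 0.037; 0 0 0 0.037; 0 0 0 0.037; 0 0 0 0.037; 0 0 0 0.037", grip=1)

```text
time: 0.77
eef_pos: [196.7, 645.4, 230.9]
eef_rot: [0.408, 0.577, -0.409, 0.577]
force: [-0.1, 0.5, 0.4]
width: -0.4
```

step_arm(commands="0 0 0 0.037; 0 0 0 0.037; 0 0 0 0")

```text
time: 1.02
eef_pos: [196.5, 645.5, 230.9]
eef_rot: [0.472, 0.526, -0.473, 0.526]
force: [0.6, -0.1, 0.5]
width: 0.2
```

```bash
python3 -c "
from h import *
to([551,191,230],.113)"
```

```text
t 1.0167 pos [196.5 645.5 230.9] F [ 0.6 -0.1  0.5]
tool y [ 0.994  0.107 -0.   ] z [ 0.107 -0.994  0.001]
tool shift mm [  1.2 304.  489.7] norm [0.0021 0.5067 0.8161]
turn -0.006282929222960032 norm -0.00199991848586122
```

step_arm(commands="0 0.0317 0.051 0; 0 0.0317 0.051 0; 0 0.0317 0.051 0; 0 0.0317 0.051 0; 0 0.0317 0.051 0; 0 0.0317 0.051 0; 0 0.0317 0.051 0; 0 0.0317 0.051 0")

```text
time: 1.68
eef_pos: [376.2, 417.9, 231.3]
eef_rot: [0.47, 0.528, -0.47, 0.528]
force: [0.6, 0.4, 0.4]
width: -0.4
```

step_arm(commands="0 0.0317 0.051 0; 0 0.0317 0.051 0; 0 0.0317 0.051 0; 0 0.0317 0.051 0; 0 0.0317 0.051 0; 0 0.0317 0.051 0; 0 0.0317 0.051 0; 0 0 0 0")

```text
time: 2.35
eef_pos: [535.5, 214.9, 231.7]
eef_rot: [0.472, 0.526, -0.472, 0.528]
force: [-0.3, -1.7, -0.4]
width: 0.3
```

Run:
```python
from h import *
to([551,191,230],.113)
p,d=snapshot('wrist');cv2.imwrite('pics/w0.png',p[...,::-1]);np.savez('w0.npz',p=p,d=d)
C=cam('wrist');h=cv2.cvtColor(p,cv2.COLOR_RGB2HSV);print('cam',(-C[2].T@C[3]).round(0))
for n,lo,hi in(('b',(105,110,50),(130,255,255)),('y',(18,110,60),(34,255,255))):
    k,l,st,c=cv2.connectedComponentsWithStats(cv2.inRange(h,lo,hi))
    for i in range(1,k):
        if st[i,4]>25: print(n,st[i],c[i].round(1),[plane(C,c[i],z)[0].round(1)[:2] for z in(74,14)],d[int(c[i,1]),int(c[i,0])])
```

```text
t 2.35 pos [535.5 214.9 231.7] F [-0.3 -1.7 -0.4]
tool y [0.994 0.109 0.002] z [ 0.109 -0.994  0.002]
tool shift mm [ 1.7 12.8 25.4] norm [0.0029 0.0214 0.0424]
turn -0.0034563342668330055 norm -0.0011001853670887496
cam [526. 289. 373.]
b [ 461  178   51   75 1790] [485.8 213.7] [array([828.4, 209.4]), array([889.1, 193.5])] 296.58148
b [494 262  18  21 235] [503.7 270.6] [array([888.1, 132. ]), array([960.7, 100.6])] 315.63843
b [214 267   7   5  28] [216.5 268.6] [array([498.9,  98.1]), array([493.5,  59.9])] 405.04245
y [252 213  29  20 489] [266.3 221.6] [array([554.3, 169.6]), array([560. , 145.8])] 328.09833
y [145 228  30  29 640] [159.8 242.1] [array([425.8, 127.3]), array([405.7,  95. ])] 395.2746
```

View pics/w0.png

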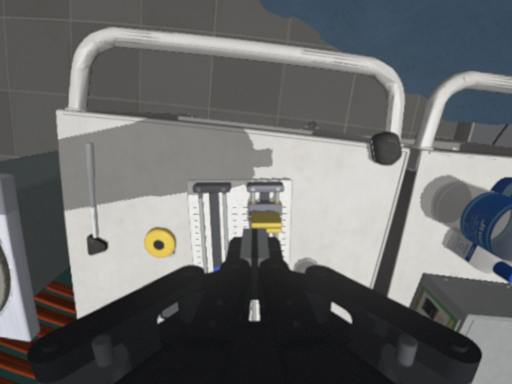

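The wrist view shows the yellow tab at about (266,222), with its +y face in the upper part and its top as the bright strip near row 228. The finger tips are just below it at (255,240), and the tape is at (160,242). I'll check the tab top in this view against the top view, then descend.

Run:
```python
from h import *
p=np.load('w0.npz')['p'];d=np.load('w0.npz')['d'];C=cam('wrist')
print(p[208:236:2,266],d[208:236:2,266].round(0))
a,da=ray(C,(266.5,228.5));b,db=ray(cam('top'),(181.8,187.1))
s=np.linalg.lstsq(np.c_[da[0],-db[0]],b-a,rcond=None)[0];print((a+s[0]*da[0]).round(1),(b+s[1]*db[0]).round(1))
for v in(222,224,226,228,230,232):print(v,plane(C,(266.5,v),74)[0].round(1))
```

```text
[[137 135 143]
 [101 101 106]
 [ 96  89  63]
 [102  92  54]
 [101  93  54]
 [103  93  54]
 [100  90  51]
 [130 116  61]
 [225 203 100]
 [212 190  91]
 [156 141  76]
 [162 149  92]
 [126 117  86]
 [ 85  86  87]] [361. 361. 358. 352. 346. 337. 332. 326. 324. 325. 151. 147. 145. 142.]
[556.8 155.8  62.3] [556.4 155.8  62.3]
222 [554.6 169.2  74. ]
224 [554.9 166.6  74. ]
226 [555.2 164.   74. ]
228 [555.5 161.4  74. ]
230 [555.9 158.8  74. ]
232 [556.2 156.2  74. ]
```

step_arm(commands="0 0.02 0.02 0; 0.06 0 0 0; 0.06 0 0 0; 0.06 0 0 0; 0.06 0 0 0; 0.06 0 0 0; 0 0 0 0; 0 0 0 0")

```text
time: 3.07
eef_pos: [543.9, 210.9, 50.5]
eef_rot: [0.469, 0.528, -0.472, 0.528]
force: [0.7, -0.1, 1.2]
width: 0.0
```

Run:
```python
from h import *
to([551,191,46],.113)
p,d=snapshot('wrist');cv2.imwrite('pics/w1.png',p[...,::-1]);np.savez('w1.npz',p=p,d=d)
```

```text
t 3.0667 pos [543.9 210.9  50.5] F [ 0.7 -0.1  1.2]
tool y [ 0.993  0.115 -0.003] z [ 0.115 -0.993  0.001]
tool shift mm [ 4.5  4.7 20.6] norm [0.0075 0.0079 0.0344]
turn 0.0021932568451894507 norm 0.0006981353367640739
```

View pics/w1.png

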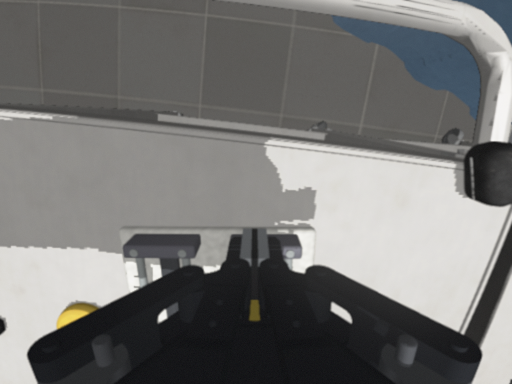

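The tips are at z = 50, above the end blocks, and a bit of yellow shows between the fingers at (254,310). The tab is otherwise hidden by the fingers. I'll centre on the lane, approach, and then use force feedback.

step_arm(commands="0.007 0.012 0.01 0; 0 0 0.01 0; 0 0 0.01 0; 0 0 0 0; 0 0 0 0")

```text
time: 3.53
eef_pos: [554.6, 193.4, 47.9]
eef_rot: [0.472, 0.527, -0.471, 0.527]
force: [-0.2, -0.5, 0.0]
width: -0.2
```

step_arm(commands="0 0 0.005 0; 0 0 0.005 0; 0 0 0.005 0; 0 0 0 0; 0 0 0 0")

```text
time: 3.95
eef_pos: [555.3, 184.8, 47.1]
eef_rot: [0.471, 0.527, -0.471, 0.527]
force: [0.2, 0.4, 0.1]
width: -0.1
```

step_arm(commands="0 0 0.005 0; 0 0 0.005 0; 0 0 0.005 0; 0 0 0.005 0; 0 0 0 0; 0 0 0 0")

```text
time: 4.45
eef_pos: [556.7, 172.7, 47.1]
eef_rot: [0.471, 0.527, -0.471, 0.527]
force: [0.4, -0.1, 0.6]
width: -0.0
```

step_arm(commands="0 0 0.005 0; 0 0 0.005 0; 0 0 0 0; 0 0 0 0")

```text
time: 4.78
eef_pos: [557.3, 166.7, 47.1]
eef_rot: [0.471, 0.527, -0.471, 0.527]
force: [0.4, -0.0, 0.2]
width: -0.2
```

step_arm(commands="0 0 0.005 0; 0 0 0.005 0; 0 0 0 0; 0 0 0 0")

```text
time: 5.12
eef_pos: [558.0, 160.7, 47.1]
eef_rot: [0.471, 0.527, -0.471, 0.527]
force: [0.7, -0.2, -0.0]
width: 0.1
```

Run:
```python
from h import *
to([569,56,47],.113)
for n in('scene','top'):
    p,d=snapshot(n);q=p[160:270,200:370] if n=='scene' else p[140:290,150:330];cv2.imwrite(f'pics/{n}1.png',cv2.resize(q[...,::-1],None,fx=4,fy=4))
    np.savez(n+'1.npz',p=p,d=d)
```

```text
t 5.1167 pos [558.  160.7  47.1] F [ 0.7 -0.2 -0. ]
tool y [ 0.994  0.112 -0.   ] z [ 0.112 -0.994  0.   ]
tool shift mm [  0.2  -0.8 105.2] norm [ 0.0003 -0.0014  0.1754]
turn -0.0008490832767109602 norm -0.00027027160117042577
```

View pics/scene1.png

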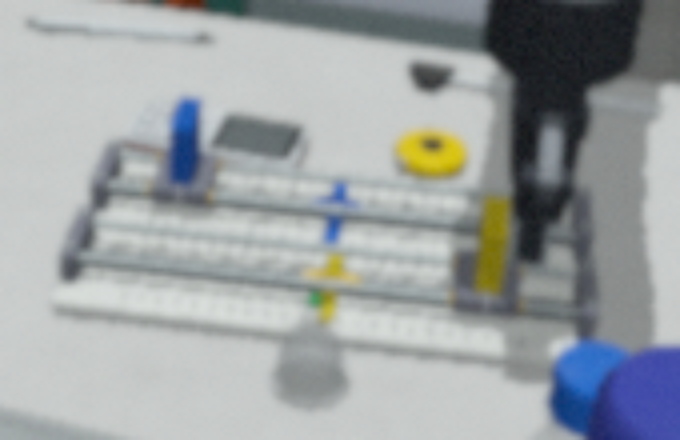

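The scene view shows that the yellow tab has already moved, from about column 330 to 324. It sits slightly ahead of the fingers (crop (495,245) against fingers at (531,230)), so pushing works. I'll measure where it is.

```bash
cat >> h.py <<'E'
U=np.array([-.113,.9936]);CL={'y':np.array([569,56.]),'b':np.array([497.5,43])}
def tab(name,col,p=None,d=None):
    "mean of points of the coloured tab top (z 68..80 by depth) along lane from clip"
    if p is None:p,d=snapshot(name)
    C=cam(name);h=cv2.cvtColor(p,cv2.COLOR_RGB2HSV)
    lo,hi=((105,90,40),(130,255,255)) if col=='b' else ((18,90,50),(34,255,255))
    v,u=np.nonzero(cv2.inRange(h,lo,hi));o,dd=ray(C,np.c_[u,v]);P=o+dd*d[v,u][:,None]
    m=(P[:,2]>66)&(P[:,2]<82)&(np.linalg.norm(P[:,:2]-CL[col],axis=1)<150);P=P[m]
    a=(P[:,:2]-CL[col])@U;print(name,col,m.sum(),'mean',P.mean(0).round(1),'along min/mean/max',a.min().round(1),a.mean().round(1),a.max().round(1))
    return P
E
python3 - <<'E'
from h import *
for n in('top','scene'):
  for k in'01':
    f=np.load(n+k+'.npz')
    for c in'yb':
      try: tab(n,c,f['p'],f['d'])
      except Exception as e: print(n,k,c,e)
E
```

```text
top y 145 mean [556.2 155.8  74.1] along min/mean/max 94.0 100.6 108.4
top b 141 mean [508.1 -48.2  74.3] along min/mean/max -98.8 -91.8 -84.8
top y 115 mean [555.6 138.7  74. ] along min/mean/max 78.3 83.7 91.2
top b 144 mean [508.2 -48.2  74.6] along min/mean/max -98.9 -91.8 -84.8
scene y 76 mean [563.7 157.6  72.7] along min/mean/max 95.1 101.6 109.1
scene b 55 mean [515.3 -45.3  72.4] along min/mean/max -96.6 -89.7 -84.5
scene y 77 mean [565.4 142.7  72.9] along min/mean/max 79.6 86.5 92.8
scene b 55 mean [515.6 -45.2  72.5] along min/mean/max -96.0 -89.7 -84.1
```

step_arm(commands="0 0 0.005 0; 0 0 0.005 0; 0 0 0.005 0; 0 0 0.005 0; 0 0 0.005 0; 0 0 0.005 0; 0 0 0.005 0; 0 0 0.005 0")

```text
time: 5.88
eef_pos: [560.6, 138.0, 47.1]
eef_rot: [0.471, 0.528, -0.471, 0.527]
force: [0.3, 6.1, -1.4]
width: 0.2
```

step_arm(commands="0 0 0.005 0; 0 0 0.005 0; 0 0 0.005 0; 0 0 0.004 0; 0 0 0.004 0; 0 0 0.003 0; 0 0 0.003 0; 0 0 0.003 0")

```text
time: 6.55
eef_pos: [562.9, 118.8, 47.1]
eef_rot: [0.471, 0.528, -0.471, 0.527]
force: [0.3, 6.2, -1.7]
width: -0.1
```

step_arm(commands="0 0 0.003 0; 0 0 0.002 0; 0 0 0.002 0; 0 0 0.002 0; 0 0 0.002 0; 0 0 0.002 0; 0 0 0.002 0; 0 0 0.002 0")

```text
time: 7.22
eef_pos: [564.1, 108.6, 47.1]
eef_rot: [0.471, 0.528, -0.471, 0.527]
force: [1.0, 5.8, -1.8]
width: 0.3
```

step_arm(commands="0 0 0.002 0; 0 0 0.002 0; 0 0 0.002 0; 0 0 0.002 0; 0 0 0.002 0; 0 0 0.002 0; 0 0 0.002 0; 0 0 0.002 0")

```text
time: 7.88
eef_pos: [565.2, 99.0, 47.1]
eef_rot: [0.471, 0.528, -0.471, 0.527]
force: [0.9, 4.8, -1.4]
width: 0.0
```

step_arm(commands="0 0 0.002 0; 0 0 0.002 0; 0 0 0.002 0; 0 0 0.002 0; 0 0 0.002 0; 0 0 0.002 0")

```text
time: 8.38
eef_pos: [566.0, 92.0, 47.1]
eef_rot: [0.471, 0.528, -0.471, 0.527]
force: [0.8, 6.7, -2.2]
width: -0.1
```

```bash
python3 -c "
from h import *
to([569,56,47],.113);tab('top','y');tab('scene','y')"
```

```text
t 8.3833 pos [566.   92.   47.1] F [ 0.8  6.7 -2.2]
tool y [0.994 0.113 0.   ] z [ 0.113 -0.994 -0.001]
tool shift mm [ 0.1 -1.  36.1] norm [ 0.0001 -0.0017  0.0602]
turn 0.00015995471611907064 norm 5.091516748242192e-05
top y 9 mean [553.4  66.9  73.8] along min/mean/max 11.4 12.6 14.6
scene y 66 mean [575.3  75.2  72.7] along min/mean/max 11.8 18.4 26.0
```

step_arm(commands="0 0 0.002 0; 0 0 0.002 0; 0 0 0.002 0; 0 0 0.002 0")

```text
time: 8.82
eef_pos: [566.4, 88.1, 47.1]
eef_rot: [0.471, 0.528, -0.47, 0.527]
force: [0.1, 10.6, -2.0]
width: 0.2
```

step_arm(commands="0 0 0.0015 0; 0 0 0.0015 0; 0 0 0.0015 0")

```text
time: 9.07
eef_pos: [566.7, 85.4, 47.1]
eef_rot: [0.471, 0.528, -0.47, 0.527]
force: [0.0, 10.9, -1.5]
width: -0.0
```

step_arm(commands="0 0 0.001 0; 0 0 0.001 0; 0 0 0.001 0")

```text
time: 9.32
eef_pos: [566.9, 83.7, 47.1]
eef_rot: [0.471, 0.528, -0.47, 0.527]
force: [0.4, 11.6, -1.5]
width: -0.6
```

step_arm(commands="0 0 0.001 0; 0 0 0.001 0")

```text
time: 9.48
eef_pos: [567.0, 82.5, 47.1]
eef_rot: [0.471, 0.528, -0.47, 0.527]
force: [0.5, 9.4, -0.5]
width: -0.1
```

step_arm(commands="0 0 0.001 0; 0 0 0.001 0")

```text
time: 9.65
eef_pos: [567.2, 81.2, 47.2]
eef_rot: [0.471, 0.528, -0.47, 0.527]
force: [1.4, 8.3, -1.8]
width: -0.2
```

step_arm(commands="0 0 0.001 0; 0 0 0 0")

```text
time: 9.82
eef_pos: [567.2, 78.8, 47.2]
eef_rot: [0.471, 0.527, -0.471, 0.527]
force: [-0.6, -0.4, 0.1]
width: 0.0
```

step_arm(commands="0 0 0.001 0; 0 0 0 0")

```text
time: 9.98
eef_pos: [567.3, 77.9, 47.1]
eef_rot: [0.471, 0.527, -0.471, 0.527]
force: [-0.4, -0.4, 0.5]
width: -0.4
```

The force fell to zero and the arm sprang forward, so yellow has dropped into its notch. I'll back off, rise and check.

step_arm(commands="0 0 -0.01 0; 0 0 -0.02 0; 0 0 -0.02 0; -0.05 0 0 0; -0.06 0 0 0; -0.06 0 0 0; 0 0 0 0; 0 0 0 0")

```text
time: 10.65
eef_pos: [564.8, 110.4, 151.1]
eef_rot: [0.472, 0.527, -0.469, 0.528]
force: [-0.8, 0.0, -1.8]
width: -0.1
```

```bash
python3 -c "
from h import *
to([511.7,-86,150],.113);tab('top','y');tab('scene','y')"
```

```text
t 10.65 pos [564.8 110.4 151.1] F [-0.8  0.  -1.8]
tool y [0.993 0.114 0.003] z [ 0.114 -0.993 -0.002]
tool shift mm [  0.5 -75.1 189.1] norm [ 0.0008 -0.1252  0.3152]
turn 0.0012090405138358573 norm 0.00038484954835068353
top y 144 mean [568.2  56.9  74.3] along min/mean/max -5.7 1.0 8.2
scene y 68 mean [575.   59.5  72.9] along min/mean/max -3.3 2.8 8.9
```

step_arm(commands="0 -0.0157 0.0394 0; 0 -0.0157 0.0394 0; 0 -0.0157 0.0394 0; 0 -0.0157 0.0394 0; 0 -0.0157 0.0394 0; 0 -0.0157 0.0394 0; 0 -0.0157 0.0394 0; 0 -0.0157 0.0394 0")

```text
time: 11.42
eef_pos: [509.2, -88.6, 147.9]
eef_rot: [0.47, 0.528, -0.472, 0.527]
force: [0.4, -0.5, -0.2]
width: 0.0
```

step_arm(commands="0 0 0 0; 0 0 0 0; 0 0 0 0")

```text
time: 11.67
eef_pos: [510.1, -87.2, 148.3]
eef_rot: [0.471, 0.528, -0.471, 0.527]
force: [0.3, 1.2, -0.0]
width: -0.2
```

```bash
python3 -c "
from h import *
to([511.7,-86,48],.113)
s=observe();print((s['eef_pos'][:2]-CL['b'])@U)"
```

```text
t 11.6667 pos [510.1 -87.2 148.3] F [ 0.3  1.2 -0. ]
tool y [ 0.994  0.113 -0.001] z [ 0.113 -0.994 -0.   ]
tool shift mm [100.3   1.9  -1. ] norm [ 0.1672  0.0032 -0.0017]
turn -0.00011172160495109829 norm -3.556209135625452e-05
-130.8079336646848
```

step_arm(commands="0.04 0.003 0 0; 0.04 0 0 0; 0.04 0 0 0; 0.03 0 0 0; 0.017 0 0 0; 0 0 0 0; 0 0 0 0")

```text
time: 12.25
eef_pos: [512.1, -87.3, 48.9]
eef_rot: [0.471, 0.528, -0.471, 0.527]
force: [-0.4, 0.3, -0.2]
width: -0.4
```

step_arm(commands="0 0 -0.005 0; 0 0 -0.005 0; 0 0 -0.005 0; 0 0 -0.005 0; 0 0 -0.004 0; 0 0 -0.004 0; 0 0 -0.004 0; 0 0 -0.004 0")

```text
time: 12.92
eef_pos: [509.7, -66.1, 49.0]
eef_rot: [0.471, 0.527, -0.471, 0.527]
force: [0.0, -0.4, -0.2]
width: -0.3
```

step_arm(commands="0 0 -0.004 0; 0 0 -0.004 0; 0 0 -0.004 0; 0 0 -0.004 0; 0 0 -0.004 0; 0 0 -0.004 0; 0 0 -0.004 0; 0 0 -0.004 0")

```text
time: 13.58
eef_pos: [507.6, -48.0, 49.0]
eef_rot: [0.471, 0.527, -0.471, 0.527]
force: [1.1, -7.2, 1.5]
width: 0.1
```

step_arm(commands="0 0 -0.004 0; 0 0 -0.004 0; 0 0 -0.004 0; 0 0 -0.004 0; 0 0 -0.004 0; 0 0 -0.004 0; 0 0 -0.004 0; 0 0 -0.004 0")

```text
time: 14.25
eef_pos: [505.3, -28.9, 49.0]
eef_rot: [0.471, 0.527, -0.472, 0.527]
force: [0.3, -6.3, 1.6]
width: 0.0
```

step_arm(commands="0 0 -0.004 0; 0 0 -0.004 0; 0 0 -0.004 0; 0 0 -0.004 0; 0 0 -0.004 0; 0 0 -0.003 0; 0 0 -0.003 0; 0 0 -0.002 0")

```text
time: 14.92
eef_pos: [503.3, -12.1, 48.9]
eef_rot: [0.471, 0.527, -0.471, 0.527]
force: [-0.9, -4.8, 1.8]
width: -0.2
```

step_arm(commands="0 0 -0.002 0; 0 0 -0.002 0; 0 0 -0.002 0; 0 0 -0.002 0; 0 0 -0.002 0; 0 0 -0.002 0; 0 0 -0.002 0; 0 0 -0.002 0")

```text
time: 15.58
eef_pos: [502.3, -2.6, 48.9]
eef_rot: [0.471, 0.527, -0.472, 0.527]
force: [-0.6, -5.7, 2.0]
width: -0.2
```

```bash
python3 -c "
from h import *
to([497.5,43,48],.113);tab('scene','b');tab('top','b')"
```

```text
t 15.5833 pos [502.3  -2.6  48.9] F [-0.6 -5.7  2. ]
tool y [ 0.994  0.112 -0.   ] z [ 0.112 -0.994  0.001]
tool shift mm [  0.9   0.4 -45.8] norm [ 0.0015  0.0006 -0.0764]
turn -0.0012257854242267996 norm -0.00039017961887138214
scene b 62 mean [508.5  16.8  72.4] along min/mean/max -34.4 -27.2 -20.6h.py:26: RuntimeWarning: Mean of empty slice.
  a=(P[:,:2]-CL[col])@U;print(name,col,m.sum(),'mean',P.mean(0).round(1),'along min/mean/max',a.min().round(1),a.mean().round(1),a.max().round(1))
  ret = um.true_divide(
Traceback (most recent call last):
  File "h.py", line 26, in tab
    a=(P[:,:2]-CL[col])@U;print(name,col,m.sum(),'mean',P.mean(0).round(1),'along min/mean/max',a.min().round(1),a.mean().round(1),a.max().round(1))
                                                                                                ~~~~~^^
ValueError: zero-size array to reduction operation minimum which has no identity
```

step_arm(commands="0 0 -0.002 0; 0 0 -0.002 0; 0 0 -0.002 0; 0 0 -0.002 0; 0 0 -0.002 0; 0 0 -0.002 0; 0 0 -0.002 0; 0 0 -0.002 0")

```text
time: 16.35
eef_pos: [501.2, 7.2, 48.9]
eef_rot: [0.471, 0.527, -0.471, 0.527]
force: [-1.0, -5.4, 1.0]
width: 0.1
```

step_arm(commands="0 0 -0.002 0; 0 0 -0.002 0; 0 0 -0.002 0")

```text
time: 16.6
eef_pos: [500.8, 10.2, 48.9]
eef_rot: [0.471, 0.527, -0.472, 0.527]
force: [0.9, -10.2, 0.8]
width: -0.3
```

step_arm(commands="0 0 -0.0015 0; 0 0 -0.0015 0; 0 0 -0.0015 0")

```text
time: 16.85
eef_pos: [500.6, 12.7, 48.9]
eef_rot: [0.471, 0.527, -0.472, 0.527]
force: [-0.3, -11.5, 0.8]
width: -0.1
```

step_arm(commands="0 0 -0.001 0; 0 0 -0.001 0; 0 0 -0.001 0")

```text
time: 17.1
eef_pos: [500.4, 14.5, 48.9]
eef_rot: [0.471, 0.527, -0.472, 0.527]
force: [0.5, -11.2, 0.9]
width: -0.2
```

step_arm(commands="0 0 -0.001 0; 0 0 -0.001 0; 0 0 -0.001 0")

```text
time: 17.35
eef_pos: [500.1, 16.2, 48.9]
eef_rot: [0.471, 0.527, -0.472, 0.527]
force: [-0.5, -11.2, 1.1]
width: -0.0
```

step_arm(commands="0 0 -0.001 0; 0 0 -0.001 0; 0 0 -0.001 0")

```text
time: 17.6
eef_pos: [500.0, 17.9, 48.9]
eef_rot: [0.471, 0.527, -0.472, 0.527]
force: [1.0, -12.0, 0.6]
width: -0.4
```

step_arm(commands="0 0 -0.001 0; 0 0 0 0")

```text
time: 17.77
eef_pos: [499.8, 19.2, 48.9]
eef_rot: [0.471, 0.527, -0.471, 0.527]
force: [-0.4, -4.8, 2.2]
width: 0.0
```

step_arm(commands="0 0 -0.001 0; 0 0 0 0")

```text
time: 17.93
eef_pos: [499.8, 20.4, 48.9]
eef_rot: [0.471, 0.527, -0.471, 0.527]
force: [-0.1, 0.2, 0.5]
width: -0.4
```

The force vanished, so blue has dropped in. I'll back off, rise, clear the view and check.

step_arm(commands="0 0 0.01 0; 0 0 0.02 0; 0 0 0.02 0; -0.05 0 0 0; -0.06 0 0 0; -0.06 0 0 0; -0.06 0 0 0; 0 0 0 0")

```text
time: 18.6
eef_pos: [506.0, -11.1, 192.7]
eef_rot: [0.474, 0.525, -0.469, 0.528]
force: [2.5, 0.6, 1.2]
width: -0.2
```

step_arm(commands="0 0 0.05 0; 0 0 0.06 0; 0 0 0.06 0; 0 0 0.06 0; 0 0 0.05 0; 0 0 0 0; 0 0 0 0; 0 0 0 0")

```text
time: 19.27
eef_pos: [521.7, -177.0, 186.7]
eef_rot: [0.471, 0.527, -0.471, 0.527]
force: [0.4, 0.5, 0.1]
width: 0.3
```

Run:
```python
from h import *
p,d=snapshot('top');P0=np.load('top0.npz')['p']
tab('top','b',p,d);tab('top','y',p,d);tab('scene','b');tab('scene','y')
q=np.vstack([P0[140:290,150:330],p[140:290,150:330]]);q=np.hstack([P0[140:290,150:330],p[140:290,150:330]])
cv2.imwrite('pics/end.png',cv2.resize(q[...,::-1],None,fx=2.2,fy=2.2))
s=observe();print(s['time'],s['eef_pos'],s['force'])
```

```text
top b 146 mean [498.2  39.6  74.4] along min/mean/max -10.3 -3.4 3.7
top y 144 mean [568.   56.9  74.2] along min/mean/max -5.5 1.0 8.4
scene b 50 mean [506.2  42.6  72.9] along min/mean/max -7.4 -1.4 3.9
scene y 78 mean [574.1  58.9  72.9] along min/mean/max -5.0 2.3 9.0
19.4167 [ 522.05837392 -175.51481301  186.84354291] [-0.28765251  1.26068256 -0.11372342]
```

View pics/end.png

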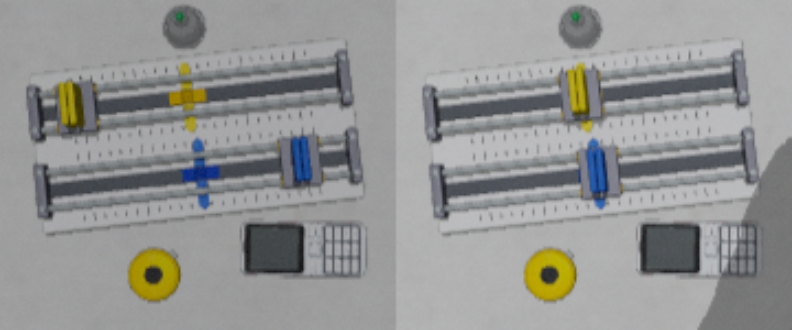

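Both cursors look seated and the bystanders look unmoved. But my along-lane numbers differ between lanes: blue is at −3.4 and yellow at +1.0 in the top view. I'll refine the clip references and work out a gentle contact check on blue.

Run:
```python
from h import *
C=cam('top');p0=np.load('top0.npz')['p'];p1,d1=snapshot('top');d0=np.load('top0.npz')['d']
w={'b':[(239.5,205.9),(242.3,230.9)],'y':[(233.4,171.1),(236.1,195.6)]}
for c in'by':
    sat=cv2.cvtColor(p0,cv2.COLOR_RGB2HSV)[...,1].astype(float)
    r=[]
    for u,v in w[c]:
        x,y=int(round(u)),int(round(v));S=np.clip(sat[y-6:y+7,x-6:x+7]-60,0,None);Y,X=np.mgrid[y-6:y+7,x-6:x+7]
        r.append(((S*X).sum()/S.sum(),(S*Y).sum()/S.sum()))
    for z in(13,16): P=plane(C,r,z)[:,:2];print(c,z,P.round(1).tolist(),'mid',P.mean(0).round(1),'along rel CL',((P-CL[c])@U).round(2))
# bystanders / change check: cup, phone, tape boxes
for n,(x0,y0,x1,y1) in dict(cup=(222,140,245,162),phone=(258,238,288,268),tape=(205,250,235,280)).items():
    g=[cv2.cvtColor(q,cv2.COLOR_RGB2GRAY)[y0:y1,x0:x1].astype(np.float32) for q in(p0,p1)];print(n,cv2.phaseCorrelate(*g)[0])
to(np.r_[CL['b']-50*U,48],.113)
```

```text
b 13 [[520.9, 46.0], [472.7, 40.4]] mid [496.8  43.2] along rel CL [0.34 0.21]
b 16 [[520.7, 45.8], [472.6, 40.2]] mid [496.7  43. ] along rel CL [0.15 0.02]
y 13 [[592.4, 58.9], [544.3, 53.3]] mid [568.3  56.1] along rel CL [0.22 0.11]
y 16 [[592.0, 58.6], [544.0, 53.1]] mid [568.   55.8] along rel CL [ 0.  -0.1]
cup (-0.03068037174715954, 0.06380875043925371)
phone (0.012010019695525287, -0.03873399554223411)
tape (0.13250476538719447, 0.08946928135378229)
t 19.4667 pos [ 522.1 -175.5  186.9] F [-0.3  0.8 -0.2]
tool y [ 0.994  0.114 -0.   ] z [ 0.114 -0.994 -0.   ]
tool shift mm [ 139.     0.3 -169.8] norm [ 0.2316  0.0006 -0.283 ]
turn 0.0010378635851453488 norm 0.00033036223966191695
```

step_arm(commands="0 0 -0.05 0; 0 0 -0.06 0; 0 0 -0.06 0; 0 0 -0.06 0; 0 0 -0.053 0; 0 0 0 0; 0 0 0 0")

```text
time: 20.05
eef_pos: [502.8, -5.0, 187.0]
eef_rot: [0.47, 0.529, -0.47, 0.528]
force: [0.2, -1.0, -0.4]
width: -0.0
```

step_arm(commands="0.06 0 0 0; 0.06 0 0 0; 0.06 0 0 0; 0.03 0 0 0; 0.02 0 0 0; 0 0 0 0; 0 0 0 0")

```text
time: 20.63
eef_pos: [503.2, -8.3, 49.3]
eef_rot: [0.471, 0.527, -0.471, 0.527]
force: [-0.3, 0.4, -0.7]
width: -0.2
```

```bash
python3 -c "
from h import *
to(np.r_[CL['b']-26*U,48],.113)"
```

```text
t 20.6333 pos [503.2  -8.3  49.3] F [-0.3  0.4 -0.7]
tool y [ 0.994  0.111 -0.   ] z [ 0.111 -0.994  0.   ]
tool shift mm [  1.3   0.1 -25.7] norm [ 0.0022  0.0001 -0.0428]
turn -0.001336181107128187 norm -0.00042531965613090467
```

step_arm(commands="0 0 -0.01 0; 0 0 -0.01 0; 0 0 -0.01 0; 0 0 -0.01 0; 0 0 -0.003 0; 0 0 0 0; 0 0 0 0")

```text
time: 21.22
eef_pos: [500.2, 18.3, 49.1]
eef_rot: [0.471, 0.527, -0.471, 0.528]
force: [-0.2, -0.3, -0.2]
width: 0.1
```

step_arm(commands="0 0 -0.002 0; 0 0 -0.002 0; 0 0 0 0")

```text
time: 21.47
eef_pos: [499.8, 20.4, 48.9]
eef_rot: [0.471, 0.527, -0.471, 0.527]
force: [0.3, -0.1, -1.0]
width: 0.4
```

step_arm(commands="0 0 -0.001 0; 0 0 0 0")

```text
time: 21.63
eef_pos: [499.8, 21.0, 48.9]
eef_rot: [0.471, 0.527, -0.471, 0.527]
force: [0.4, 0.4, 1.0]
width: -0.1
```

step_arm(commands="0 0 -0.001 0; 0 0 0 0")

```text
time: 21.8
eef_pos: [499.7, 21.6, 48.9]
eef_rot: [0.471, 0.527, -0.471, 0.527]
force: [0.2, 0.6, -0.2]
width: -0.2
```

step_arm(commands="0 0 -0.001 0; 0 0 0 0")

```text
time: 21.97
eef_pos: [499.6, 22.3, 48.9]
eef_rot: [0.471, 0.527, -0.471, 0.527]
force: [-0.4, 0.1, -0.1]
width: -0.2
```

step_arm(commands="0 0 -0.001 0; 0 0 0 0")

```text
time: 22.13
eef_pos: [499.6, 22.9, 48.9]
eef_rot: [0.471, 0.527, -0.471, 0.527]
force: [1.1, -0.6, 0.3]
width: 0.1
```

step_arm(commands="0 0 -0.001 0; 0 0 0 0")

```text
time: 22.3
eef_pos: [499.5, 23.5, 48.9]
eef_rot: [0.471, 0.527, -0.471, 0.527]
force: [-0.2, 0.9, 0.3]
width: -0.2
```

step_arm(commands="0 0 -0.001 0; 0 0 0 0")

```text
time: 22.47
eef_pos: [499.4, 24.1, 48.9]
eef_rot: [0.471, 0.527, -0.471, 0.527]
force: [0.4, 0.2, 0.4]
width: 0.5
```

step_arm(commands="0 0 -0.001 0; 0 0 0 0")

```text
time: 22.63
eef_pos: [499.4, 24.7, 48.9]
eef_rot: [0.471, 0.527, -0.471, 0.527]
force: [-0.2, 0.6, -0.6]
width: 0.1
```

Run:
```python
from h import *
to(np.r_[CL['b']-18*U,48],.113)
p,d=snapshot('scene');tab('scene','b',p,d);tab('scene','y',p,d)
q=p[175:250,230:350];cv2.imwrite('pics/s3.png',cv2.resize(q[...,::-1],None,fx=6,fy=6,interpolation=cv2.INTER_CUBIC))
```

```text
t 22.6333 pos [499.4  24.7  48.9] F [-0.2  0.6 -0.6]
tool y [ 0.994  0.112 -0.   ] z [ 0.112 -0.994  0.   ]
tool shift mm [ 0.9  0.2 -0.4] norm [ 0.0015  0.0004 -0.0007]
turn -0.0003870451494645266 norm -0.00012320029747404172
scene b 63 mean [505.2  43.8  72.7] along min/mean/max -13.9 -0.0 7.1
scene y 77 mean [573.8  58.8  72.8] along min/mean/max -5.1 2.2 8.9
```

View pics/s3.png

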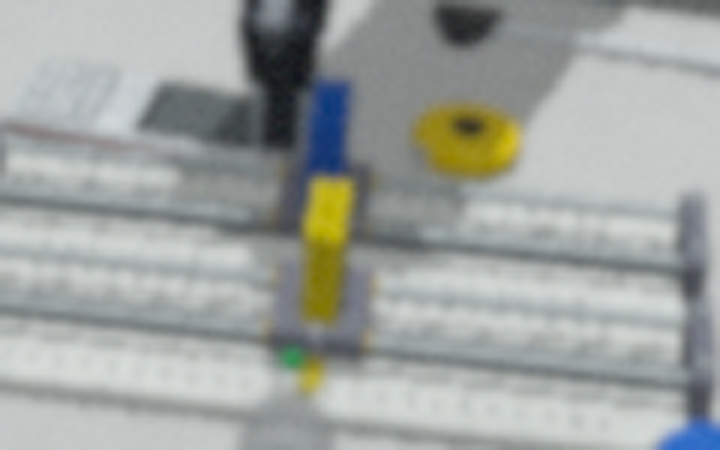

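The fingers at crop (280,110) stand just short of the blue tab at (331,125), with no contact. Retreat again and measure the carriages against the pointers properly.

step_arm(commands="0 0 0.01 0; 0 0 0.03 0; 0 0 0.04 0; -0.05 0 0 0; -0.06 0 0 0; -0.06 0 0 0; -0.06 0 0 0; 0 0 0 0")

```text
time: 23.35
eef_pos: [507.5, -24.1, 192.6]
eef_rot: [0.474, 0.525, -0.469, 0.529]
force: [1.9, -0.4, 1.0]
width: 0.0
```

step_arm(commands="0 0 0.05 0; 0 0 0.06 0; 0 0 0.06 0; 0 0 0.06 0; 0 0 0.05 0; 0 0 0 0; 0 0 0 0; 0 0 0 0")

```text
time: 24.02
eef_pos: [523.4, -190.1, 186.6]
eef_rot: [0.471, 0.527, -0.471, 0.527]
force: [0.6, 1.1, 0.2]
width: 0.2
```

Run:
```python
from h import *
p,d=snapshot('top');np.savez('top5.npz',p=p,d=d)
for c in'by': tab('top',c,p,d); tab('scene',c)
# rectified maps at z=34 (carriage) in gauge frame about each clip: 0.5 mm/px, lane along horizontal
C=cam('top');K,D,R,t=C;rv=cv2.Rodrigues(R)[0];rows=[]
for c in'by':
  for z in(74,34,14):
    a=np.arange(-40,40.1,.25);x=np.arange(-30,30.1,.25);A,X=np.meshgrid(a,x[::-1])
    G=np.array([.9936,.113]);W=CL[c]+A[...,None]*U+X[...,None]*G
    uv=cv2.projectPoints(np.dstack([W,np.full(A.shape,float(z))]).reshape(-1,3),rv,t,K,D)[0].reshape(*A.shape,2).astype(np.float32)
    im=cv2.remap(p,uv[...,0],uv[...,1],cv2.INTER_CUBIC);im[:, [40,80,160,240,280]]=(255,0,0);rows.append(im)
q=np.vstack([np.hstack(rows[:3]),np.hstack(rows[3:])]);q=cv2.resize(q,(798,400));cv2.imwrite('pics/rect.png',q[...,::-1])
```

```text
top b 146 mean [498.1  42.5  74.7] along min/mean/max -7.3 -0.6 6.7
scene b 52 mean [505.7  45.4  72.6] along min/mean/max -4.0 1.5 7.1
top y 143 mean [568.1  56.9  74.5] along min/mean/max -5.6 1.0 8.2
scene y 76 mean [573.8  59.   72.8] along min/mean/max -4.9 2.4 8.9
```

View pics/rect.png

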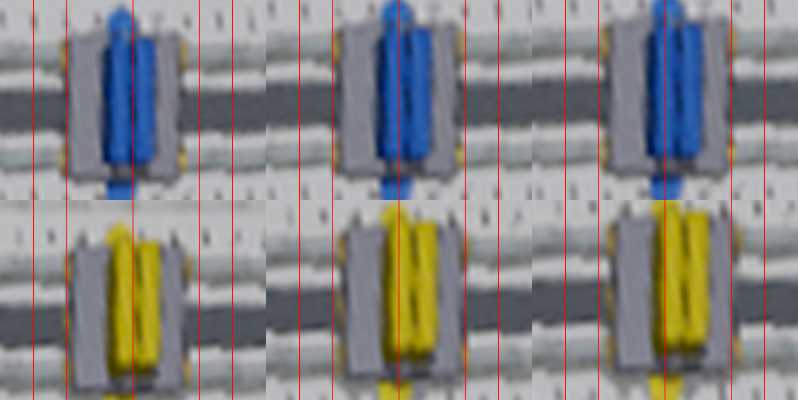

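In these maps, rectified at z = 74, 34 and 14, the blue carriage is now centred on its pointers. The gentle probe walked it from −3.4 to −0.6 mm at under 1 N. Yellow stands about +1 mm. I have plenty of time, so I'll give yellow the same gentle follow-up.

```bash
python3 -c "
from h import *
to(np.r_[CL['y']+45*U,48],.113)"
```

```text
t 24.1667 pos [ 523.7 -188.9  186.9] F [-0.  -0.8 -0.4]
tool y [ 0.993  0.114 -0.   ] z [ 0.114 -0.993 -0.   ]
tool shift mm [ 139.    72.9 -283.1] norm [ 0.2317  0.1215 -0.4719]
turn 0.0012017476829064844 norm 0.00038252816816759723
```

step_arm(commands="0 0.0152 -0.059 0; 0 0.0152 -0.059 0; 0 0.0152 -0.059 0; 0 0.0152 -0.059 0; 0 0.0152 -0.059 0; 0 0.0152 -0.059 0; 0 0.0152 -0.059 0; 0 0.0152 -0.059 0")

```text
time: 24.83
eef_pos: [563.9, 102.5, 187.1]
eef_rot: [0.471, 0.528, -0.47, 0.528]
force: [0.4, -0.9, 0.2]
width: 0.1
```

step_arm(commands="0 0 0 0; 0 0 0 0; 0 0 0 0")

```text
time: 25.08
eef_pos: [563.9, 99.9, 186.9]
eef_rot: [0.471, 0.528, -0.471, 0.528]
force: [0.2, -1.0, 0.4]
width: 0.1
```

```bash
python3 -c "
from h import *
to(np.r_[CL['y']+45*U,48],.113)"
```

```text
t 25.0833 pos [563.9  99.9 186.9] F [ 0.2 -1.   0.4]
tool y [ 0.994  0.114 -0.   ] z [ 0.114 -0.994  0.   ]
tool shift mm [ 1.389e+02  1.000e-01 -8.000e-01] norm [ 2.315e-01  1.000e-04 -1.300e-03]
turn 0.0010292062989303297 norm 0.0003276065398721537
```

step_arm(commands="0.06 0 0 0; 0.06 0 0 0; 0.06 0 0 0; 0.03 0 0 0; 0.02 0 0 0; 0 0 0 0; 0 0 0.01 0; 0 0 0.01 0")

```text
time: 25.75
eef_pos: [566.6, 87.1, 50.3]
eef_rot: [0.472, 0.527, -0.471, 0.528]
force: [-0.2, -0.4, 0.1]
width: 0.3
```

step_arm(commands="0 0 0.01 0; 0 0 0.003 0; 0 0 0.002 0; 0 0 0 0; 0 0 0 0")

```text
time: 26.17
eef_pos: [566.8, 78.9, 49.2]
eef_rot: [0.471, 0.527, -0.471, 0.527]
force: [-0.3, 0.5, -0.1]
width: 0.1
```

step_arm(commands="0 0 0.001 0; 0 0 0.001 0; 0 0 0.001 0; 0 0 0 0")

```text
time: 26.5
eef_pos: [566.8, 76.8, 48.9]
eef_rot: [0.471, 0.527, -0.471, 0.527]
force: [0.0, -1.0, 0.7]
width: -0.0
```

step_arm(commands="0 0 0.001 0; 0 0 0.001 0; 0 0 0 0")

```text
time: 26.75
eef_pos: [567.0, 75.6, 48.9]
eef_rot: [0.471, 0.527, -0.471, 0.527]
force: [0.2, -0.7, 0.1]
width: 0.0
```

step_arm(commands="0 0 0.001 0; 0 0 0 0")

```text
time: 26.92
eef_pos: [567.1, 75.0, 48.9]
eef_rot: [0.471, 0.527, -0.471, 0.527]
force: [-0.3, -0.2, -0.6]
width: -0.2
```

step_arm(commands="0 0 0.001 0; 0 0 0 0; 0 0 0 0")

```text
time: 27.17
eef_pos: [567.2, 74.5, 48.9]
eef_rot: [0.471, 0.527, -0.471, 0.527]
force: [0.5, -0.3, 0.4]
width: -0.2
```

step_arm(commands="0 0 0.001 0; 0 0 0 0; 0 0 0 0")

```text
time: 27.42
eef_pos: [567.2, 74.3, 48.9]
eef_rot: [0.471, 0.528, -0.471, 0.527]
force: [-0.3, 3.9, -0.2]
width: -0.1
```

There was firm contact at TCP 18.4 mm from the clip, so yellow is at about 0. I'll retreat and check.

step_arm(commands="0 0 -0.01 0; 0 0 -0.03 0; 0 0 -0.04 0; -0.05 0 0 0; -0.06 0 0 0; -0.06 0 0 0; -0.06 0 0 0; 0 0 0 0")

```text
time: 28.08
eef_pos: [564.7, 121.9, 193.2]
eef_rot: [0.474, 0.526, -0.469, 0.528]
force: [2.0, 0.5, -0.2]
width: 0.5
```

step_arm(commands="0 0 -0.05 0; 0 0 -0.06 0; 0 0 -0.06 0; 0 0 -0.05 0; 0 0 0 0; 0 0 0 0; 0 0 0 0; 0 0 0 0")

```text
time: 28.75
eef_pos: [547.3, 251.5, 186.9]
eef_rot: [0.471, 0.527, -0.472, 0.527]
force: [-0.1, 0.3, 0.2]
width: -0.3
```

Run:
```python
from h import *
p,d=snapshot('top');p0=np.load('top0.npz')['p']
for c in'by': tab('top',c,p,d); tab('scene',c)
for n,(x0,y0,x1,y1) in dict(cup=(222,140,245,162),phone=(258,238,320,268),tape=(205,250,235,280)).items():
    g=[cv2.cvtColor(q,cv2.COLOR_RGB2GRAY)[y0:y1,x0:x1].astype(np.float32) for q in(p0,p)];print(n,np.round(cv2.phaseCorrelate(*g)[0],2))
s=observe();print(s['time'],s['eef_pos'],s['force'])
```

```text
top b 143 mean [498.1  42.6  74.5] along min/mean/max -7.3 -0.5 6.9
scene b 52 mean [505.4  45.3  72.5] along min/mean/max -4.4 1.4 7.4
top y 145 mean [568.7  55.8  74.4] along min/mean/max -6.8 -0.1 7.1
scene y 80 mean [573.9  57.8  72.7] along min/mean/max -6.2 1.2 7.8
cup [0.01 0.08]
phone [-0.03 -0.05]
tape [ 0.07 -0.1 ]
28.9 [547.30307459 251.78012231 187.02970051] [ 0.32200898 -0.00726852 -0.07535011]
```

Blue is at −0.5 mm and yellow at −0.1 mm, and both are stable. The bystanders haven't moved and the arm is clear. Handing in.

```bash
python3 -c "
from rig import close_job;print(close_job())"
```

```text
the job is handed in; nothing more can be done
None
```

I pushed both cursors into their notches with the closed fingertips and handed the job in at about 29 s. `close_job` gave no verdict.

- **Pushing:** I pushed yellow first, toward −y, then blue, toward +y. The force on the ramps peaked at about 12 N on both. It fell to about zero as each cursor dropped in.
- **Correction:** After the first pass the top camera put blue 3.4 mm short and yellow 1.0 mm short of their notches. I went back and nudged each one gently. Blue moved at under 1 N, and yellow ended in firm contact at 3.9 N.
- **Final position:** The top camera shows blue at −0.5 mm and yellow at −0.1 mm from the notch centres; the limit is 2.5 mm. The scene camera reads +1.4 and +1.2 mm, about 1.5 mm away from the top camera throughout, which I put down to calibration and its oblique view. Both cameras are inside the limit.
- **Bystanders and arm:** The tape measure, phone and suction cup shifted less than about 0.2 mm in the top picture. The arm was clear of everything at hand-in.

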